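# Mount the alignment camera on its dovetail rail and clamp it

### The arm

A 6-joint arm with a two-finger parallel gripper is mounted at the origin on a cart in front of the work surface, level with it; the furniture and walls round the work are solid. World frame = base frame: x ahead of the robot, y to its left, z up, the work surface at z = 0. Lengths are in mm, angles in rad, forces in N, time in s.
With the tool pointing down it reaches from about 325 to 775 mm from the base axis. Payload 5.5 kg.
Tool frame: the origin (TCP) lies at the very end of the fingers, on their centre line; the grasp point (between the pads) lies grasp_offset behind it (grasp_offset is the distance from the TCP to the grasp point, in mm); z points along the fingers, y is the line along which they close (so a half turn about z gives the same grasp; the last joint's range is limited). The gripper opens to 85 mm and grips with 20 to 120 N. Pads are 22 mm wide; open, the fingers measure 114 mm over their backs; the gripper's body (76 mm by 85 mm) begins 54 mm behind the grasp point. The pads swing forward as they close: fully open they stand 13 mm farther back than shut.
Start: joints at [-1.318, 0.091, 1.231, -0, 1.82, -0.057], TCP at [182.921, -571.451, 231.275] pointing down, gripper open.
Joint ranges: [-2.87, 2.87], [-0.86, 2.18], [0.17, 2.46], [-1.51, 4.65], [0.06, 2.69], [-2.65, 2.65]. Speed limits (rad/s): [2.57, 2.57, 3.01, 3.14, 3.14, 3.14].

### API

Orientations are given as a 3x3 rotation matrix whose columns are the frame's x, y, z axes.
In Python, from plant import get_state, capture, camera_params, job_done, outline_of, pinpoint, grasp_offset gives the robot as it stands.
- The arm moves only by the shell command python3 -m crank 'ROWS' [OPENING]. ROWS is JSON, a list of rows, each a list of 6 numbers: the shift along the tool's x, y, z in units of 30 mm (1.0 is 30 mm), then the turn, a rotation vector about the tool's x, y, z in rad. In form: [[dx, dy, dz, rx, ry, rz], ...]. A call has 1 to 12 rows; each row is the pose to reach, as a shift and turn from the pose commanded when the call began, along the tool's axes at that moment; what a row does not reach only later rows make up. A row lasts 1/12 s, in which the tool goes at most 41.7 mm and 7.16 degrees, less where a joint would pass 70% of its speed; a pose out of reach is approached as far as the arm can. A call with a gripper value outside its range is refused whole. OPENING is the opening, from 0 (shut) to 1 (fully open), set as the call begins (- or left out, the last holds). The fingers move at their own pace and stop on an object; the grip force is fixed at half the most. Time passes only in rows, so rows that repeat a pose let the fingers close. It gives the time, the measured TCP pose, the force, the opening and the grip force at its end, in the units of the state.
- get_state(): the state, without advancing time (a new reading comes with each control period).
- capture(name): name is "side" or "top"; returns the picture (400x640x3 uint8, red, green, blue); there is no depth.
- camera_params(name): a dict with "fx", "fy", "cx", "cy" (pixels), "dist" ([k1, k2, p1, p2, k3] as OpenCV has them; the pictures are not rectified), "extrinsics" (4x4, takes a point from camera to world coordinates). Camera axes: x right, y up, looking along -z (the intrinsics and any distortion apply to the point x, -y, -z); pixel columns grow to the right and rows downward; lengths in mm; the calibration is good to about 2 mm. A picture is of the moment at which its call begins. camera_params takes no time and is no camera call.
- job_done(): hands the job in; it is judged then, once.
Trained networks look in the newest picture that a camera, given by its name, has taken for a name from the list of things; names that differ only in an ending like _2 or _b are one class to them, and where a whole thing is asked for, a point or a joint stands for the part that bears it (a point fixed in the world has none). Each returns a list of dicts, best first, with "confidence" (0 to 1); they miss things now and then, are a little off and sometimes report something else, mostly with a low value. They report only what shows in the picture. A call takes as long as a camera call.
- outline_of(camera, query): "region" (400x640 bool, what is visible of it) and "xy" ([column, row] as shares, 0 to 1, of the picture: columns of its width, rows of its height, amid what is visible of it).
- pinpoint(camera, query): "xy" ([column, row] as shares, 0 to 1, of the picture: columns of its width, rows of its height: a listed point, or the origin of a listed thing).
The state is a dict: "time": time; "q": joint angles; "joint_velocities": joint speeds; "effort": joint torques, N m; "ee_pos": TCP position; "tcp_rot": TCP orientation; "contact_force": force on the tool from outside, world axes, zero at the start; "ft_torque": the same for the moment, N m; "grip_width": opening from 0.0 (shut) to 1.0 (fully open); "gripper_force": force on a finger pad.
Only numpy, scipy, OpenCV 4.12 (cv2) and the standard library are available. Lean on these libraries where they do the work, as an engineer would, in place of code of your own. Each camera call takes 0.05 s, during which the arm holds its last target. There are 200 camera calls.

### The job

Mount the small alignment camera on the dovetail rail: slide its carriage on from the rail's open, tapered end with the lens facing the end stop, and push it home against the stop. Then turn the bar-shaped clamp knob on the carriage's side clockwise (seen from above) as far as it goes, so that the camera is clamped, and let go. Leave the loupe, the spare lens barrel and the tape roll standing where they are.

Things in the scene. Friction and masses are not known exactly. Their poses are not given: they have to be found in the camera images.
- rail: Fixed aluminium dovetail rail on a dark steel base plate 150 x 76 x 12 mm on the worktop. Origin: centre of the plate's underside; x runs along the rail from its open end to the end stop, z up. The dovetail lies on y = 0 from x = -62 to +48 mm; its top is 28 mm above the worktop; it is 44 mm wide at 25 mm height and narrows downward, 30 degrees off vertical.
- rail_entry (a point): Middle of the rail's open end, on the tip of its tapered nose, 26 mm above the worktop (axes as the rail's). The nose is 18 mm long; at its tip it is 4 mm a side narrower and 2 mm lower than the rail behind it.
- rail_stop (a point): Top edge of the end stop's face, 37 mm above the worktop (axes as the rail's). The stop is a dark block 60 mm wide across the rail's far end, x = 48 to 58 mm in the rail's frame.
- camera_grip (a point): Loose camera carriage, 0.42 kg. This point: middle of the aluminium housing (36 x, 28 y, 44 mm high; grip its y faces), 48 mm over the carriage's underside, 26 mm over its plate, 18 mm under the housing's top. x points where the lens looks, z up. It starts 48 mm above the worktop; on the rail it rides at 64 mm. Home: x = +20 mm, y = 0 in the rail's frame; wholly off the rail below x = -90 mm.
- plate_front (a point): Middle of the front (+x) edge of the carriage's dark steel plate, 17 mm above its underside; it meets the end stop. Plate with cheeks: 56 (x) x 68 (y) x 22 mm, with a dovetail groove along x in its underside. On the rail it has 1.2 mm of play a side, about 2 mm upward, and clears the base plate by 4 mm.
- camera_lens (a point): Centre of the lens's front face: 35 mm in front (+x) of the housing's middle, 50 mm above the carriage's underside; black barrel 24 mm across.
- knob_grip (a point): Clamp knob, a black bar 40 x 10 x 16 mm high on a vertical axis, on a lug at the carriage's -y side. This point: on the axis at half the bar's height, 24 mm above the carriage's underside (40 mm above the worktop when on the rail), 62 mm from the carriage's middle line; the lug is 13 mm below it. x lies along the bar and turns with it; parallel to the carriage's x at joint value 0.
- clamp_knob (a joint): Angle of the clamp knob (rad): 0 = loose, grows clockwise seen from above to a hard stop at 1.5; starts between 0 and 0.2. It drives a small jaw through the groove's side that grips the rail from about 1.3 on. It stays where it is left (friction 0.05 N m).
- loupe: Black stand magnifier, 37 mm across, 40 mm tall, loose; origin at its underside. To be left alone.
- spare_lens: Black lens barrel standing upright, 38 mm across, 58 mm tall, loose; origin at its underside. To be left alone.
- tape_roll: Dark roll of tape lying flat, 58 mm across, 19 mm tall, loose; origin at its underside. To be left alone.

How it is judged (in metres and radians):
On the way, in this order (a step that is already met when the one before it is completed fails the run):
1. the carriage is home on the rail against the stop, lens towards the stop, with the clamp still loose (knob below 0.8) (x of camera_grip in the frame of rail between 0.017 and 0.0225 m and y of camera_grip in the frame of rail between -0.0035 and 0.0035 m and z of camera_grip in the frame of rail between 0.0615 and 0.0668 m and angle between the x axis of camera_grip and the x axis of rail, either way round below 0.06 rad and angle between the z axis of camera_grip and the z axis of rail, either way round below 0.06 rad and x of camera_lens in the frame of rail above 0.045 m and value of joint clamp_knob below 0.8 rad), for 0.2 s.
2. the clamp knob is turned tight (value of joint clamp_knob above 1.25 rad), for 0.2 s.
At the end, for the whole second after the job is handed in: The carriage sits on the dovetail within 3 mm of the end stop, level and in line (3.5 degrees), lens towards the stop; the clamp knob stands at 1.25 rad or more and is at rest (x of camera_grip in the frame of rail between 0.017 and 0.0225 m and y of camera_grip in the frame of rail between -0.0035 and 0.0035 m and z of camera_grip in the frame of rail between 0.0615 and 0.0668 m and angle between the x axis of camera_grip and the x axis of rail, either way round below 0.06 rad and angle between the z axis of camera_grip and the z axis of rail, either way round below 0.06 rad and x of camera_lens in the frame of rail above 0.045 m and value of joint clamp_knob above 1.25 rad and velocity of joint clamp_knob between -0.05 and 0.05 rad/s); the robot touches nothing.
It fails at once if the loupe, the spare lens or the tape roll is moved by more than 20 mm (distance of any of loupe, spare_lens, tape_roll from where it was at the start of the episode above 0.02 m).
It also fails if it takes over 58 s, if anything falls off the work surface, if the arm or the gripper's body presses on something with over 40 N, if the wrist force passes 120 N, or if a joint passes its speed limit or range.

## Working session

There is one attempt and no reset: what is moved stays moved. The work goes in short steps, Python scripts to look and compute and a shell command to move; the robot and the scene stay as the last step left them, time stands still between calls to the robot, and variables do not carry over. Pictures are saved under pics/ and viewed, at most 10 in all, crops included, and the job is handed in when it is done.

```bash
mkdir -p pics; ls; cat > h.py <<'E'
import numpy as np,cv2
from plant import *
def P(cam):
    c=camera_params(cam);K=np.array([[c['fx'],0,c['cx']],[0,c['fy'],c['cy']],[0,0,1.]])
    return K,np.array(c['dist'],float),np.array(c['extrinsics'],float)
def ray(cam,xy):
    K,d,E=P(cam);uv=np.array(xy,float)*[640,400]
    p=cv2.undistortPoints(uv.reshape(1,1,2),K,d).ravel()
    v=E[:3,:3]@np.array([p[0],-p[1],-1.]);return E[:3,3],v/np.linalg.norm(v)
def onz(cam,xy,z):
    o,v=ray(cam,xy);return o+v*(z-o[2])/v[2]
def proj(cam,X):
    K,d,E=P(cam);c=(np.atleast_2d(X)-E[:3,3])@E[:3,:3]
    c=c*[1,-1,-1];return cv2.projectPoints(c.reshape(-1,1,3),np.zeros(3),np.zeros(3),K,d)[0].reshape(-1,2)
def tri(rs):
    A=0;b=0
    for o,v in rs:
        M=np.eye(3)-np.outer(v,v);A=A+M;b=b+M@o
    return np.linalg.solve(A,b)
Z=dict(rail=0,rail_entry=26,rail_stop=37,camera_grip=48,plate_front=17,camera_lens=50,knob_grip=24,loupe=0,spare_lens=0,tape_roll=0)
E
cat > look.py <<'E'
import sys;from h import *
for cam in ['top','side']:
    cv2.imwrite(f'pics/{cam}_{sys.argv[1]}.png',capture(cam)[:,:,::-1])
    for n in (sys.argv[2].split(',') if len(sys.argv)>2 else Z):
        for r in pinpoint(cam,n)[:2]:
            print(cam,n,round(r['confidence'],2),(np.array(r['xy'])*[640,400]).round(0),onz(cam,r['xy'],Z[n]).round(1))
E
python3 look.py 0; python3 -c "
from h import *
for c in ['top','side']: print(P(c)[2].round(2),P(c)[0][0,0])
print(grasp_offset,get_state())"
```

```text
pics
top rail 0.56 [271. 184.] [561.  367.1   0. ]
top rail_entry 0.72 [238. 163.] [589.5 428.9  26. ]
top rail_stop 0.62 [289. 194.] [536.  329.7  37. ]
top camera_grip 0.57 [294. 274.] [395.2 308.6  48. ]
top plate_front 0.93 [307. 280.] [388.  286.8  17. ]
top plate_front 0.53 [268. 123.] [673.8 380.6  17. ]
top camera_lens 0.97 [313. 280.] [387.1 275.6  50. ]
top knob_grip 0.57 [276. 305.] [341.4 337.9  24. ]
top loupe 0.94 [266. 121.] [683.2 387.1   0. ]
top spare_lens 0.62 [385. 297.] [369.  145.7   0. ]
top tape_roll 0.87 [360. 187.] [567.2 202.2   0. ]
top tape_roll 0.67 [383. 296.] [369.  148.9   0. ]
side rail 0.75 [343. 186.] [569.1 358.3   0. ]
side rail_entry 0.75 [257. 198.] [383.9 306.6  26. ]
side rail_entry 0.56 [349. 154.] [591.8 440.   26. ]
side rail_stop 0.66 [330. 183.] [536.8 326.7  37. ]
side camera_grip 0.57 [264. 186.] [400.7 317.3  48. ]
side camera_grip 0.24 [259. 194.] [390.4 294.2  48. ]
side plate_front 0.65 [258. 206.] [384.4 292.5  17. ]
side plate_front 0.65 [332. 180.] [544.8 359.9  17. ]
side camera_lens 0.7 [257. 199.] [386.8 278.   50. ]
side kno
[... 883 characters left out ...]
 -5.66943393e-02]), 'joint_velocities': array([ 0.00040702, -0.00063792,  0.00090678,  0.00064307,  0.00055067,
       -0.00041185]), 'effort': array([ 6.45623895e-04, -4.58488870e+01, -4.18099809e+01, -1.54352037e-04,
        9.11021416e-04, -8.07737024e-07]), 'ee_pos': array([ 182.90462292, -571.45702303,  231.27011538]), 'tcp_rot': array([[ 9.52404132e-01,  3.04838266e-01, -2.16398670e-05],
       [ 3.04838266e-01, -9.52404133e-01,  6.34494912e-06],
       [-1.86757155e-05, -1.26396153e-05, -1.00000000e+00]]), 'contact_force': array([ 0.47524276, -0.53931047,  0.44412721]), 'ft_torque': array([-0.02372183, -0.0159012 , -0.00544435]), 'gripper_force': 0.0, 'grip_width': 0.9957695847515987}
```

```bash
python3 -c "
import cv2,numpy as np
a=cv2.imread('pics/top_0.png')[90:330,190:420];b=cv2.imread('pics/side_0.png')[120:300,200:430]
b=cv2.copyMakeBorder(b,0,60,0,0,cv2.BORDER_CONSTANT)
cv2.imwrite('pics/m0.png',cv2.resize(np.hstack([a,b]),(797,416),interpolation=2))"
```

```text
(no output)
```

View pics/m0.png

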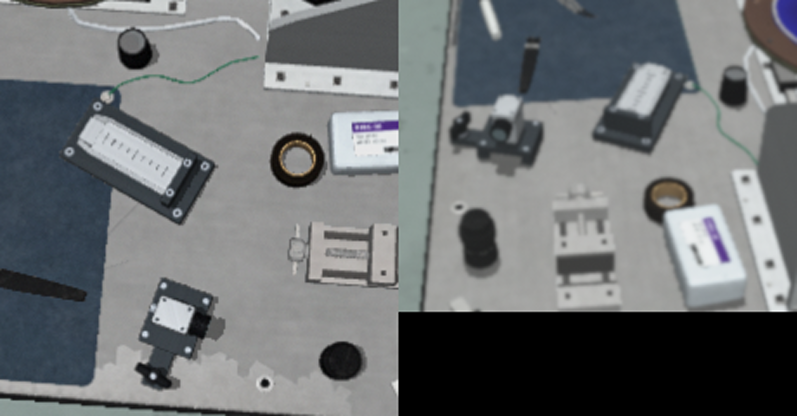

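The crops show the rail at upper left (its open end is the upper-left one), the carriage below it with the knob towards the robot edge, and the loupe, tape roll and spare lens all clear of the path. Next I refine the poses with a silhouette fit.

```bash
cat > fit.py <<'E'
import sys;from h import *
from scipy.optimize import minimize
def box(x0,x1,y0,y1,z0,z1): return np.array([[x,y,z] for x in(x0,x1) for y in(y0,y1) for z in(z0,z1)],float)
RAIL=[box(-75,75,-38,38,0,12),box(-44,48,-22,22,12,28),box(-62,-44,-18,18,12,26),box(48,58,-30,30,12,37)]
CAR=[box(-28,28,-34,34,0,22),box(-18,18,-14,14,22,66),box(18,35,-10,10,40,60),box(-9,9,-72,-34,3,11)]
def knob(k):
    c,s=np.cos(k),np.sin(k);b=box(-20,20,-5,5,16,32)
    return b@np.array([[c,s,0],[-s,c,0],[0,0,1]]).T+[0,-62,0]
def mask(cam,parts,p,z):
    m=np.zeros((400*4,640*4),np.uint8);c,s=np.cos(p[2]),np.sin(p[2])
    for b in parts:
        X=b@np.array([[c,s,0],[-s,c,0],[0,0,1]])+[p[0],p[1],z]
        h=cv2.convexHull((proj(cam,X)*4).astype(np.float32)).astype(np.int32);cv2.fillConvexPoly(m,h,1)
    return cv2.resize(m.astype(np.float32),(640,400),interpolation=cv2.INTER_AREA)
def fit(masks,parts,p0,z=0):
    def f(p):
        q=[p[0],p[1],p[2]/100];e=0
        for cam,M in masks.items():
            m=mask(cam,parts,q,z);e+=np.abs(m-M).sum()/M.sum()
        return e
    best=minimize(f,[p0[0],p0[1],p0[2]*100],method='Nelder-Mead',options=dict(initial_simplex=np.array([[p0[0],p0[1],p0[2]*100]]*4)+np.array([[0,0,0],[6,0,0],[0,6,0],[0,0,8]]),xatol=.1,fatol=1e-4))
    return best.x[0],best.x[1],best.x[2]/100,best.fun
def getm(cam,q):
    r=outline_of(cam,q); return (r[0]['region'].astype(np.float32),r[0]['confidence']) if r else (None,0)
E
python3 - <<'E'
from fit import *
for q,parts,p0 in [('rail',RAIL,(562,375,-2.05)),('camera_grip',CAR,(397,312,-1.85))]:
    ms={}
    for cam in ['top','side']:
        capture(cam); m,c=getm(cam,q); print(q,cam,c,None if m is None else m.sum())
        if m is not None: ms[cam]=m
    np.savez(f'{q}.npz',**ms)
    if q=='camera_grip':
        for k in (0,.1,.2): print(k,np.round(fit(ms,parts+[knob(k)],p0),3))
    else: print(np.round(fit(ms,parts,p0),3))
    for c in ms: print(c,np.round(fit({c:ms[c]},parts+([knob(.1)] if q!='rail' else []),p0),3))
E
```

```text
rail top 0.63 3258.0
rail side 0.61 1684.0
[ 5.62301e+02  3.69378e+02 -2.01100e+00  1.16000e-01]
top [ 5.61655e+02  3.69450e+02 -2.01400e+00  4.10000e-02]
side [ 5.63482e+02  3.70191e+02 -2.01500e+00  6.60000e-02]
camera_grip top 0 None
camera_grip side 0.85 1264.0
0 [ 3.98343e+02  3.13909e+02 -1.84800e+00  1.68000e-01]
0.1 [ 3.97786e+02  3.14918e+02 -1.85200e+00  1.58000e-01]
0.2 [ 3.97967e+02  3.15203e+02 -1.83800e+00  1.52000e-01]
side [ 3.97786e+02  3.14918e+02 -1.85200e+00  1.58000e-01]
```

```bash
cat > go.py <<'E'
import sys;from h import *
from scipy.spatial.transform import Rotation as Ro
def goto(x,y,z,psi):
    s=get_state();R=s['tcp_rot'];c,n=np.cos(psi),np.sin(psi)
    T=np.array([[c,n,0],[n,-c,0],[0,0,-1]])
    d=R.T@(np.array([x,y,z])-s['ee_pos'])/30
    w=Ro.from_matrix(R.T@T).as_rotvec()
    print('row',d.round(3),w.round(3),'t',round(s['time'],2),'F',s['contact_force'].round(1),'q6',s['q'][5].round(2))
if __name__=='__main__':
    a=[float(v) for v in sys.argv[1:]]
    for i in range(0,len(a),4): goto(*a[i:i+4])
E
python3 go.py 430 -200 260 .31  398 314 170 1.29
python3 - <<'E'
from fit import *
ms={}
for q in ['camera_grip','plate_front','knob_grip','camera_lens']:
    capture('top');r=outline_of('top',q);print(q,[(round(x['confidence'],2),x['region'].sum(),(np.array(x['xy'])*[640,400]).round()) for x in r])
    if r and r[0]['region'].sum()>500 and 'top' not in ms: ms['top']=r[0]['region'].astype(np.float32)
if ms:
    for k in (-.2,-.1,0,.1,.2): print(k,np.round(fit(ms,CAR+[knob(k)],(397,312,-1.85)),3))
E
```

```text
row [11.618 -9.282 -0.957] [-0. -0. -0.] t 1.5 F [-0.4  0.3 -0.6] q6 -0.06
row [ 15.825 -25.924   2.044] [-0.   -0.   -0.98] t 1.5 F [-0.4  0.3 -0.6] q6 -0.06
camera_grip [(0.94, np.int64(1630), array([290., 276.]))]
plate_front [(0.55, np.int64(1625), array([289., 278.]))]
knob_grip [(0.73, np.int64(172), array([275., 306.]))]
camera_lens [(0.6, np.int64(1661), array([290., 279.]))]
-0.2 [ 3.97209e+02  3.15418e+02 -1.84900e+00  1.06000e-01]
-0.1 [ 3.97017e+02  3.15320e+02 -1.85000e+00  9.90000e-02]
0 [ 3.97139e+02  3.15284e+02 -1.84600e+00  9.00000e-02]
0.1 [ 3.97034e+02  3.15069e+02 -1.83800e+00  8.60000e-02]
0.2 [ 3.96991e+02  3.15580e+02 -1.83600e+00  8.30000e-02]
```

```bash
python3 -m crank '[[11.6,-9.3,-1,0,0,0],[11.6,-9.3,-1,0,0,0],[11.6,-9.3,-1,0,0,0],[11.6,-9.3,-1,0,0,0],[11.6,-9.3,-1,0,0,0],[11.6,-9.3,-1,0,0,0],[11.6,-9.3,-1,0,0,0],[11.6,-9.3,-1,0,0,0],[15.8,-26,1.5,0,0,-0.987],[15.8,-26,1.5,0,0,-0.987],[15.8,-26,1.5,0,0,-0.987],[15.8,-26,1.5,0,0,-0.987]]' 0.62; python3 go.py 397 315 130 1.297
```

```text
time: 2.9
ee_pos: [374.4, -126.9, 235.3]
tcp_rot: [[0.685, 0.728, 0.001], [0.728, -0.685, -0.0], [0.0, 0.001, -1.0]]
contact_force: [1.2, 0.6, -0.1]
grip_width: 0.618
gripper_force: 0.0
row [11.24  -9.551  3.508] [ 0.001 -0.    -0.481] t 2.9 F [ 1.2  0.6 -0.1] q6 0.34
```

```bash
python3 -m crank '[[11.24,-9.55,3.5,0,0,-0.48],[11.24,-9.55,3.5,0,0,-0.48],[11.24,-9.55,3.5,0,0,-0.48],[11.24,-9.55,3.5,0,0,-0.48],[11.24,-9.55,3.5,0,0,-0.48],[11.24,-9.55,3.5,0,0,-0.48],[11.24,-9.55,3.5,0,0,-0.48],[11.24,-9.55,3.5,0,0,-0.48],[11.24,-9.55,3.5,0,0,-0.48],[11.24,-9.55,3.5,0,0,-0.48],[11.24,-9.55,3.5,0,0,-0.48],[11.24,-9.55,3.5,0,0,-0.48]]'; python3 go.py 397 315 130 1.297
```

```text
time: 3.9
ee_pos: [398.0, 317.8, 127.0]
tcp_rot: [[0.272, 0.962, -0.005], [0.962, -0.272, -0.0], [-0.001, -0.004, -1.0]]
contact_force: [0.1, 0.4, -0.4]
grip_width: 0.618
gripper_force: 0.0
row [-0.1   -0.007 -0.101] [-0.004  0.001 -0.002] t 3.9 F [ 0.1  0.4 -0.4] q6 0.88
```

```bash
python3 -m crank '[[0,0,0,0,0,0],[0,0,0,0,0,0]]';  python3 go.py 397 315 80 1.297; python3 look.py 1 camera_grip,knob_grip; python3 -c "
import cv2,numpy as np
a=cv2.imread('pics/top_1.png')[200:330,220:370];b=cv2.imread('pics/side_1.png')[110:240,190:340]
cv2.imwrite('pics/m1.png',cv2.resize(np.hstack([a,b]),(798,346),interpolation=2))"
```

```text
time: 4.07
ee_pos: [399.7, 312.8, 130.4]
tcp_rot: [[0.277, 0.961, -0.0], [0.961, -0.277, -0.001], [-0.001, 0.0, -1.0]]
contact_force: [0.4, -1.1, 1.6]
grip_width: 0.62
gripper_force: 0.0
row [ 0.045 -0.108  1.679] [ 0.     0.001 -0.007] t 4.07 F [ 0.4 -1.1  1.6] q6 0.88
top camera_grip 0.84 [292. 271.] [399.3 312.8  48. ]
top knob_grip 0.42 [274. 306.] [338.3 340.7  24. ]
side camera_grip 0.57 [263. 188.] [397.8 312.6  48. ]
side knob_grip 0.62 [238. 192.] [343.1 331.2  24. ]
```

View pics/m1.png

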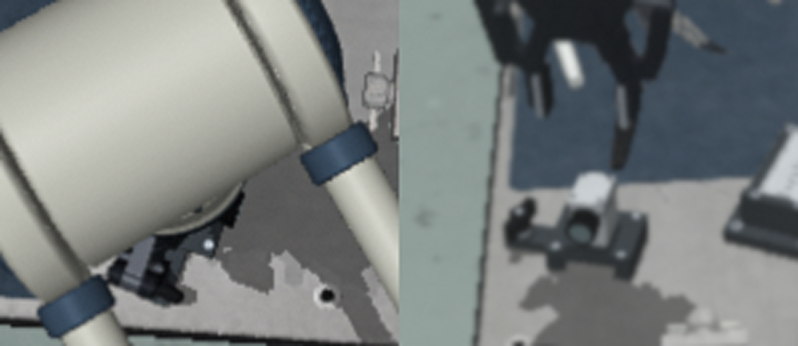

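The fingers straddle the housing, with the left finger over the gap between housing and knob. I descend and grip.

```bash
python3 -m crank '[[0.04,-0.1,1.2,0,0,-0.007],[0.04,-0.1,2.2,0,0,-0.007],[0.04,-0.1,2.9,0,0,-0.007],[0.04,-0.1,3.3,0,0,-0.007],[0.04,-0.1,3.35,0,0,-0.007],[0.04,-0.1,3.35,0,0,-0.007]]'; python3 -m crank '[[0,0,0,0,0,0],[0,0,0,0,0,0],[0,0,0,0,0,0],[0,0,0,0,0,0],[0,0,0,0,0,0],[0,0,0,0,0,0],[0,0,0,0,0,0],[0,0,0,0,0,0]]' 0; python3 go.py 397 315 30 1.297
```

```text
time: 4.87
ee_pos: [397.4, 314.7, 30.1]
tcp_rot: [[0.271, 0.963, -0.0], [0.963, -0.271, -0.0], [-0.0, -0.0, -1.0]]
contact_force: [0.2, 0.2, -0.9]
grip_width: 0.616
gripper_force: 0.0
time: 5.53
ee_pos: [398.6, 315.7, 32.2]
tcp_rot: [[0.271, 0.963, 0.004], [0.963, -0.271, 0.002], [0.003, 0.003, -1.0]]
contact_force: [0.5, -1.2, 6.4]
grip_width: 0.317
gripper_force: 60.0
row [-0.037 -0.045  0.074] [ 0.003 -0.003 -0.   ] t 5.53 F [ 0.5 -1.2  6.4] q6 0.88
```

```bash
python3 -m crank '[[0,0,-0.6,0,0,0],[0,0,-1.4,0,0,0],[0,0,-2.2,0,0,0],[0,0,-2.4,0,0,0],[0,0,-2.4,0,0,0]]'; python3 go.py 604 457 100 1.1286
```

```text
time: 5.95
ee_pos: [398.2, 315.7, 104.0]
tcp_rot: [[0.271, 0.963, 0.003], [0.963, -0.271, 0.002], [0.003, 0.003, -1.0]]
contact_force: [0.3, 0.1, -3.8]
grip_width: 0.321
gripper_force: 60.5
row [6.388 5.329 0.167] [ 0.002 -0.004  0.168] t 5.95 F [ 0.3  0.1 -3.8] q6 0.88
```

```bash
python3 -m crank '[[1,0.83,0,0,0,0.05],[2,1.7,0,0,0,0.1],[3,2.5,0,0,0,0.15],[4,3.33,0,0,0,0.168],[5,4.2,0,0,0,0.168],[5.8,4.8,0,0,0,0.168],[6.2,5.2,0,0,0,0.168],[6.39,5.33,0,0,0,0.168],[6.39,5.33,0,0,0,0.168],[6.39,5.33,0,0,0,0.168]]'; python3 look.py 2 camera_grip,camera_lens,plate_front,rail_entry,rail_stop; python3 - <<'E'
from fit import *
print(get_state()['ee_pos'],get_state()['contact_force'])
a=cv2.imread('pics/top_2.png')[90:240,190:340];b=cv2.imread('pics/side_2.png')[80:230,270:420]
cv2.imwrite('pics/m2.png',cv2.resize(np.hstack([a,b]),(798,399),interpolation=2))
E
python3 go.py 604 457 70 1.1286
```

```text
time: 6.78
ee_pos: [602.3, 455.8, 98.4]
tcp_rot: [[0.428, 0.904, -0.004], [0.904, -0.428, -0.003], [-0.004, -0.002, -1.0]]
contact_force: [0.5, 0.0, -3.8]
grip_width: 0.32
gripper_force: 60.5
top camera_grip 0.85 [215. 140.] [624.2 469.4  48. ]
top camera_grip 0.46 [384. 298.] [365.7 154.4  48. ]
top camera_lens 0.9 [233. 149.] [608.3 435.   50. ]
top plate_front 0.56 [235. 153.] [611.  437.5  17. ]
top plate_front 0.5 [233. 150.] [617.3 441.1  17. ]
top rail_entry 0.48 [242. 164.] [588.4 420.2  26. ]
top rail_stop 0.5 [292. 194.] [537.1 325.   37. ]
side camera_grip 0.76 [353. 114.] [616.5 572.7  48. ]
side camera_lens 0.68 [351. 125.] [604.7 521.7  50. ]
side plate_front 0.77 [352. 137.] [608.4 519.5  17. ]
side rail_entry 0.71 [351. 155.] [594.  435.1  26. ]
side rail_stop 0.6 [333. 183.] [542.7 328.4  37. ]
[603.05457047 456.26175611 102.10980861] [-0.543529   -0.71640089 -3.10484052]
row [0.035 0.018 1.07 ] [ 0. -0.  0.] t 7.38 F [-0.5 -0.7 -3.1] q6 1.04
```

View pics/m2.png

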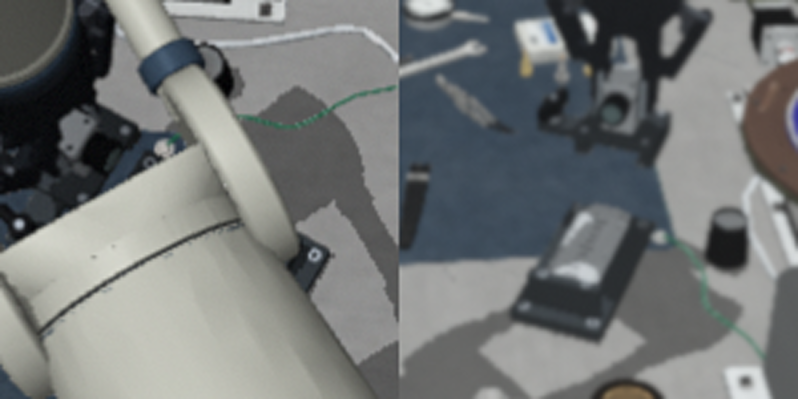

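The carriage hangs level beyond the rail's open end with the lens pointing along the rail (side crop, carriage at about (610,110), rail at (585,255)). Next I lower it to rail height and measure there.

```bash
python3 -m crank '[[0.02,0.02,0.6,0,0,0],[0.02,0.02,1.2,0,0,0],[0.02,0.02,1.7,0,0,0],[0.02,0.02,1.77,0,0,0],[0.02,0.02,1.77,0,0,0],[0.02,0.02,1.77,0,0,0]]'; cat > rel.py <<'E'
from fit import *
# rail-frame estimates of the carriage
rp=np.array([562.3,369.5]);th=-2.013
ex=np.array([np.cos(th),np.sin(th)]);ey=np.array([-ex[1],ex[0]])
s=get_state();t=s['ee_pos'];print('tcp rail',((t[:2]-rp)@ex).round(1),((t[:2]-rp)@ey).round(1),t[2].round(1),'yaw',round(np.arctan2(s['tcp_rot'][1,0],s['tcp_rot'][0,0])-np.pi-th,4),'F',s['contact_force'].round(1),'t',round(s['time'],2))
dz=t[2]-32.2
for cam in ['top','side']:
    capture(cam)
    for n in ['camera_grip','camera_lens','plate_front','knob_grip']:
        r=pinpoint(cam,n)
        if r:
            X=onz(cam,r[0]['xy'],Z[n]+dz);d=X[:2]-rp;print(cam,n,round(r[0]['confidence'],2),(d@ex).round(1),(d@ey).round(1))
    m,c=getm(cam,'camera_grip')
    if m is not None and cam=='side':
        f=fit({cam:m},CAR+[knob(.1)],(t[0],t[1],th),dz);d=np.array(f[:2])-rp;print('fit',(d@ex).round(1),(d@ey).round(1),round(f[2]-th,3),round(f[3],3))
E
python3 rel.py
```

```text
time: 7.88
ee_pos: [604.0, 456.7, 49.4]
tcp_rot: [[0.428, 0.904, 0.0], [0.904, -0.428, 0.0], [0.0, 0.0, -1.0]]
contact_force: [-0.1, 0.5, -3.0]
grip_width: 0.324
gripper_force: 60.5
tcp rail -96.6 0.4 49.4 yaw 0.0002 F [-0.1  0.5 -3. ] t 7.88
top camera_lens 0.57 -56.6 0.1
top plate_front 0.56 -65.1 4.4
top knob_grip 0.65 -103.7 -59.2
side camera_grip 0.79 -94.8 4.2
side camera_lens 0.64 -59.0 5.4
side plate_front 0.75 -69.9 1.1
side knob_grip 0.43 -98.0 -62.0
fit -97.7 0.5 0.075 0.242
```

```bash
python3 -m crank '[[-0.2,-0.03,0,0,0,0],[-0.4,-0.03,0,0,0,0],[-0.6,-0.03,0,0,0,0],[-0.8,-0.03,0,0,0,0],[-1.0,-0.03,0,0,0,0],[-1.2,-0.03,0,0,0,0],[-1.2,-0.03,0,0,0,0]]'; python3 rel.py
```

```text
time: 9.07
ee_pos: [587.4, 423.0, 49.0]
tcp_rot: [[0.429, 0.904, -0.0], [0.904, -0.429, -0.001], [-0.001, 0.0, -1.0]]
contact_force: [0.2, -0.6, -3.2]
grip_width: 0.32
gripper_force: 60.5
tcp rail -59.1 -0.2 49.0 yaw -0.0007 F [ 0.2 -0.6 -3.2] t 9.07
top camera_grip 0.64 -53.7 -1.5
top camera_lens 0.71 -18.3 1.4
top plate_front 0.56 -23.1 2.3
top knob_grip 0.49 -62.8 -68.1
side camera_grip 0.85 -54.4 0.6
side camera_lens 0.68 -22.1 1.8
side plate_front 0.82 -34.4 -0.1
side knob_grip 0.5 -58.7 -63.3
```

```bash
python3 -m crank '[[-0.25,0,0,0,0,0],[-0.5,0,0,0,0,0],[-0.75,0,0,0,0,0],[-1.0,0,0,0,0,0],[-1.0,0,0,0,0,0]]'; python3 rel.py
```

```text
time: 10.08
ee_pos: [574.1, 395.5, 48.9]
tcp_rot: [[0.429, 0.903, -0.001], [0.903, -0.429, -0.001], [-0.002, -0.0, -1.0]]
contact_force: [1.8, -2.5, -4.8]
grip_width: 0.323
gripper_force: 60.4
tcp rail -28.5 -0.5 48.9 yaw -0.0008 F [ 1.8 -2.5 -4.8] t 10.08
top camera_grip 0.86 -25.1 -0.4
top camera_lens 0.66 10.3 0.7
top plate_front 0.68 2.3 -0.9
top knob_grip 0.47 -32.6 -68.1
side camera_grip 0.62 -17.5 -0.3
side camera_lens 0.64 2.1 -0.6
side plate_front 0.94 -5.3 -0.2
side knob_grip 0.68 -25.9 -58.0
fit -28.0 0.1 0.0 0.222
```

```bash
python3 -m crank '[[-0.25,0,0,0,0,0],[-0.5,0,0,0,0,0],[-0.75,0,0,0,0,0],[-1.0,0,0,0,0,0],[-1.2,0,0,0,0,0],[-1.2,0,0,0,0,0]]'; python3 -m crank '[[-0.1,0,0,0,0,0],[-0.2,0,0,0,0,0],[-0.27,0,0,0,0,0],[-0.27,0,0,0,0,0]]'; python3 rel.py
```

```text
time: 11.18
ee_pos: [558.7, 363.3, 49.0]
tcp_rot: [[0.428, 0.904, -0.001], [0.904, -0.428, -0.001], [-0.001, -0.001, -1.0]]
contact_force: [1.6, -1.3, -4.8]
grip_width: 0.323
gripper_force: 60.7
time: 11.52
ee_pos: [555.7, 357.1, 48.9]
tcp_rot: [[0.428, 0.904, -0.001], [0.904, -0.428, -0.0], [-0.0, -0.0, -1.0]]
contact_force: [-0.1, -1.0, -3.7]
grip_width: 0.316
gripper_force: 60.9
tcp rail 14.0 -0.7 48.9 yaw 0.0001 F [-0.1 -1.  -3.7] t 11.52
top camera_grip 0.94 19.1 -1.3
top camera_lens 0.73 53.4 -3.3
top plate_front 0.61 45.3 -0.8
top knob_grip 0.52 8.9 -63.3
side camera_grip 0.76 27.1 1.7
side camera_lens 0.96 53.5 3.5
side plate_front 0.71 45.4 -3.6
side knob_grip 0.67 15.7 -61.7
fit 14.1 0.5 0.033 0.374
```

Now I creep forward until it touches the stop.

```bash
python3 -m crank '[[-0.05,0,0,0,0,0],[-0.1,0,0,0,0,0],[-0.15,0,0,0,0,0],[-0.15,0,0,0,0,0]]'; python3 -m crank '[[-0.05,0,0,0,0,0],[-0.1,0,0,0,0,0],[-0.1,0,0,0,0,0]]';
```

```text
time: 12.45
ee_pos: [554.0, 353.3, 48.9]
tcp_rot: [[0.428, 0.904, 0.0], [0.904, -0.428, 0.0], [0.0, 0.0, -1.0]]
contact_force: [0.3, 0.6, -4.6]
grip_width: 0.319
gripper_force: 60.8
time: 12.7
ee_pos: [553.9, 352.9, 49.2]
tcp_rot: [[0.428, 0.904, 0.004], [0.904, -0.428, 0.005], [0.006, 0.001, -1.0]]
contact_force: [6.1, 8.4, -7.5]
grip_width: 0.319
gripper_force: 60.7
```

```bash
python3 -m crank '[[-0.06,0,0,0,0,0],[-0.06,0,0.03,0,0,0],[-0.06,0,0.03,0,0,0]]'; python3 -m crank '[[0.06,0,0,0,0,0],[0.06,0,0,0,0,0],[0.06,0,0,0,0,0]]'; python3 -m crank '[[0,0,0,0,0,0],[0,0,0,0,0,0],[0,0,0,0,0,0],[0,0,0,0,0,0]]' 0.5
```

```text
time: 12.95
ee_pos: [553.9, 352.8, 49.2]
tcp_rot: [[0.427, 0.904, 0.006], [0.904, -0.427, 0.008], [0.01, 0.002, -1.0]]
contact_force: [8.2, 12.8, -7.3]
grip_width: 0.318
gripper_force: 60.8
time: 13.2
ee_pos: [553.9, 352.9, 49.1]
tcp_rot: [[0.427, 0.904, 0.004], [0.904, -0.427, 0.005], [0.006, 0.001, -1.0]]
contact_force: [4.1, 6.1, -4.0]
grip_width: 0.32
gripper_force: 61.1
time: 13.53
ee_pos: [553.0, 350.5, 48.4]
tcp_rot: [[0.428, 0.904, 0.001], [0.904, -0.428, 0.0], [0.0, 0.001, -1.0]]
contact_force: [-0.4, 0.0, -0.1]
grip_width: 0.501
gripper_force: 0.0
```

```bash
python3 -m crank '[[0,0,-0.8,0,0,0],[0,0,-1.8,0,0,0],[0,0,-2.8,0,0,0],[-0.8,-0.3,-3.5,0,0,-0.12],[-1.8,-0.6,-4,0,0,-0.24],[-2.8,-0.9,-4,0,0,-0.36],[-3.8,-1.2,-4,0,0,-0.48],[-4.8,-1.5,-4,0,0,-0.6],[-5.6,-1.7,-4,0,0,-0.72],[-6.4,-1.87,-4,0,0,-0.84],[-6.4,-1.87,-4,0,0,-0.96],[-6.4,-1.87,-4,0,0,-1.08]]'; python3 -m crank '[[0,0,0,0,0,-0.12],[0,0,0,0,0,-0.24],[0,0,0,0,0,-0.36],[0,0,0,0,0,-0.48],[0,0,0,0,0,-0.6],[0,0,0,0,0,-0.72],[0,0,0,0,0,-0.84],[0,0,0,0,0,-0.96],[0,0,0,0,0,-1.08],[0,0,0,0,0,-1.2],[0,0,0,0,0,-1.32],[0,0,0,0,0,-1.44]]'
python3 look.py 3 camera_grip,camera_lens,plate_front,knob_grip,rail_stop; python3 go.py 497.7 379 110 -2.013; python3 - <<'E'
from fit import *
a=cv2.imread('pics/top_3.png')[120:270,190:340];b=cv2.imread('pics/side_3.png')[120:270,250:400]
cv2.imwrite('pics/m3.png',cv2.resize(np.hstack([a,b]),(798,399),interpolation=2))
for cam in ['top','side']:
    m,c=getm(cam,'camera_grip')
    if m is not None:
        for k in (-.2,0,.2): print(cam,k,np.round(fit({cam:m},CAR+[knob(k)],(553,352,-2.013),16),3))
    m,c=getm(cam,'knob_grip')
    if m is not None:
        ys,xs=np.where(m>0);print(cam,'knob',c,m.sum(),onz(cam,[(xs.mean()+.5)/640,(ys.mean()+.5)/400],42).round(1))
        h=np.array([onz(cam,[(x+.5)/640,(y+.5)/400],44)[:2] for x,y in zip(xs,ys)]);w,v=np.linalg.eigh(np.cov(h.T));print('dir',np.arctan2(v[1,1],v[0,1]).round(3),w.round(1))
E
```

```text
time: 14.53
ee_pos: [419.4, 200.0, 168.7]
tcp_rot: [[-0.599, 0.801, 0.002], [0.801, 0.599, 0.0], [-0.001, 0.002, -1.0]]
contact_force: [0.5, -0.2, -0.9]
grip_width: 0.501
gripper_force: 0.0
time: 15.53
ee_pos: [419.9, 200.9, 168.2]
tcp_rot: [[-0.871, -0.491, 0.0], [-0.491, 0.871, 0.0], [-0.0, -0.0, -1.0]]
contact_force: [0.3, 0.1, -0.5]
grip_width: 0.5
gripper_force: 0.0
top camera_grip 0.97 [277. 179.] [559.6 352.8  48. ]
top camera_lens 0.72 [297. 190.] [540.4 315.9  50. ]
top camera_lens 0.52 [275. 181.] [554.1 355.6  50. ]
top plate_front 0.64 [290. 191.] [546.9 329.   17. ]
top knob_grip 0.74 [256. 216.] [493.7 385.3  24. ]
top rail_stop 0.86 [291. 192.] [540.1 326.8  37. ]
side camera_grip 0.91 [337. 166.] [555.7 369.4  48. ]
side camera_lens 0.9 [332. 177.] [541.7 333.   50. ]
side camera_lens 0.15 [330. 181.] [536.  319.9  50. ]
side plate_front 0.67 [335. 183.] [549.9 349.1  17. ]
side knob_grip 0.54 [312. 167.] [504.4 400.6  24. ]
side rail_stop 0.84 [333. 181.] [542.5 335.3  37. ]
row [-5.144  3.927  1.93 ] [ 0.     0.    -0.622] t 16.13 F [-0.  -0.5 -0.1] q6 -1.7
top -0.2 [ 5.53291e+02  3.53560e+02 -2.01800e+00  1.17000e-01]
top 0 [ 5.53615e+02  3.53704e+02 -2.01600e+00  1.01000e-01]
top 0.2 [ 5.52903e+02  3.53198e+02 -2.01700e+00  9.00000e-02]
top knob 0.64 1569.0 [539.1 357.1  42. ]
dir 2.698 [225.3 841.1]
side -0.2 [ 5.54791e+02  3.53662e+02 -2.03300e+00  3.01000e-01]
side 0 [ 5.54415e+02  3.53186e+02 -2.00600e+00  2.81000e-01]
side 0.2 [ 5.55262e+02  3.53093e+02 -1.96700e+00  2.80000e-01]
side knob 0.7 98.0 [498.7 376.3  42. ]
dir 1.141 [ 24.2 139.6]
```

View pics/m3.png

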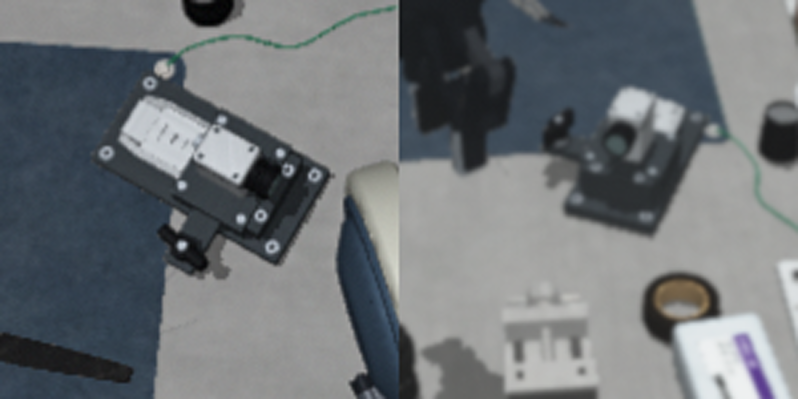

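The carriage is home, lens at the stop. The knob sits at crop (182,245), and its bar runs from (163,228) to (207,266), a little clockwise of the rail direction.

```bash
python3 - <<'E'
from h import *
f=lambda u,v:onz('top',[(190+u/2.66)/640,(120+v/2.66)/400],48)[:2]
c=f(182,245);a=f(163,228);b=f(207,266);print(c,(a+b)/2,np.linalg.norm(a-b),'k',-2.013-np.arctan2(*(b-a)[::-1]))
E
python3 go.py 498 379 110 -2.16
python3 -c "
import cv2
cv2.imwrite('pics/m4.png',cv2.resize(cv2.imread('pics/top_3.png')[190:235,235:295],(800,600),interpolation=2))"
```

```text
[497.45159205 379.34136397] [496.2965779 377.3034792] 38.859517146904096 k 0.1975808014688254
row [-5.155  3.921  1.929] [ 0.    -0.    -0.475] t 16.33 F [-0.7 -0.1 -0.2] q6 -1.7
```

View pics/m4.png

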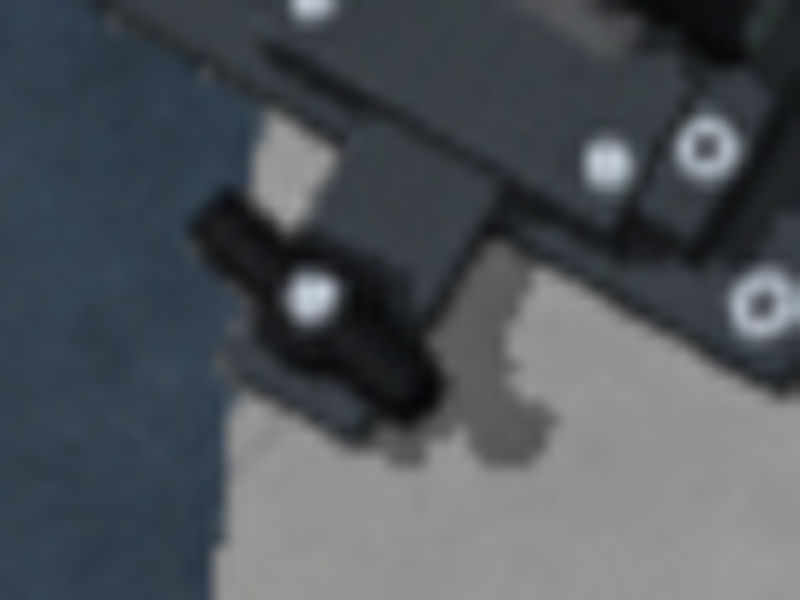

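```bash
python3 -m crank '[[-0.9,0.7,0,0,0,-0.1],[-1.8,1.4,0,0,0,-0.2],[-2.7,2.1,0.5,0,0,-0.3],[-3.6,2.8,1,0,0,-0.4],[-4.5,3.4,1.5,0,0,-0.455],[-5,3.8,1.9,0,0,-0.455],[-5.155,3.92,1.93,0,0,-0.455],[-5.155,3.92,1.93,0,0,-0.455],[-5.155,3.92,1.93,0,0,-0.455]]' 0.4; python3 look.py 4 knob_grip; python3 go.py 498 379 34 -2.18; python3 -c "
import cv2
cv2.imwrite('pics/m5.png',cv2.resize(cv2.imread('pics/side_4.png')[110:230,250:400],(750,600),interpolation=2))"
```

```text
time: 17.08
ee_pos: [498.0, 378.6, 110.5]
tcp_rot: [[-0.572, -0.82, 0.0], [-0.82, 0.572, -0.0], [0.0, -0.0, -1.0]]
contact_force: [-0.3, 0.7, 0.3]
grip_width: 0.398
gripper_force: 0.0
top knob_grip 0.5 [254. 212.] [501.7 390.7  24. ]
side knob_grip 0.43 [314. 169.] [507.9 393.9  24. ]
row [-0.007  0.027  2.592] [-0.001  0.002 -0.001] t 17.28 F [-0.2 -0.4 -0.1] q6 -1.94
```

View pics/m5.png

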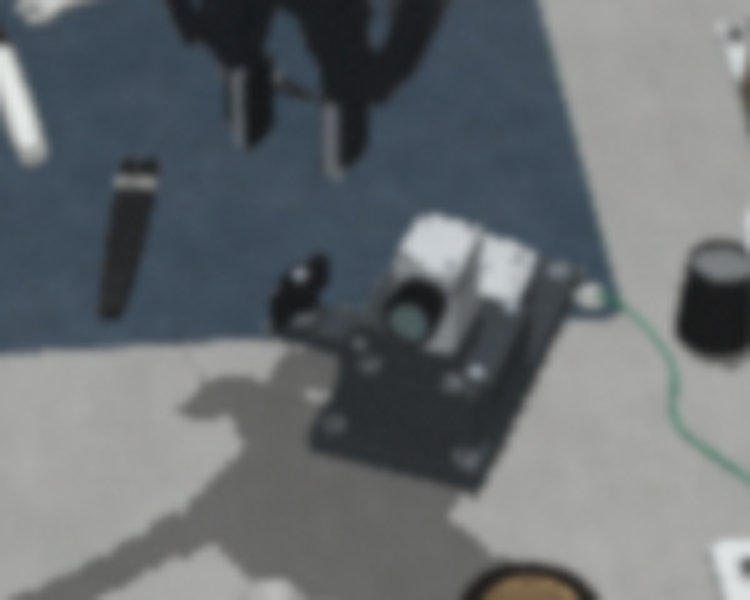

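```bash
python3 -m crank '[[0,0.01,0.8,0,0,0],[0,0.01,1.6,0,0,0],[0,0.01,1.9,0,0,0],[0,0.01,2.1,0,0,0],[0,0.01,2.25,0,0,0],[0,0.01,2.43,0,0,0],[0,0.01,2.43,0,0,0]]' 0.23; python3 -m crank '[[0,0,0,0,0,0],[0,0,0,0,0,0],[0,0,0,0,0,0],[0,0,0,0,0,0],[0,0,0,0,0,0]]' 0;python3 go.py 498 379 38 -2.18
```

```text
time: 17.87
ee_pos: [497.8, 379.2, 37.1]
tcp_rot: [[-0.572, -0.82, 0.0], [-0.82, 0.572, 0.0], [-0.0, -0.0, -1.0]]
contact_force: [-0.4, 0.1, 0.2]
grip_width: 0.227
gripper_force: 0.0
time: 18.28
ee_pos: [498.0, 379.4, 37.8]
tcp_rot: [[-0.572, -0.82, 0.001], [-0.82, 0.572, 0.0], [-0.001, -0.0, -1.0]]
contact_force: [-1.1, 0.3, 0.7]
grip_width: 0.09
gripper_force: 60.3
row [ 0.01  -0.008 -0.008] [-0.     0.001  0.001] t 18.28 F [-1.1  0.3  0.7] q6 -1.94
```

```bash
python3 -m crank '[[0,0,0,0,0,0.1],[0,0,0,0,0,0.2],[0,0,0,0,0,0.3],[0,0,0,0,0,0.4],[0,0,0,0,0,0.5],[0,0,0,0,0,0.5]]'; python3 -m crank '[[0,0,0,0,0,0.1],[0,0,0,0,0,0.2],[0,0,0,0,0,0.3],[0,0,0,0,0,0.4],[0,0,0,0,0,0.5],[0,0,0,0,0,0.5]]';python3 -c "
from plant import *;s=get_state();print(s['ft_torque'],s['contact_force'],s['q'][5])"
```

```text
time: 18.78
ee_pos: [497.8, 379.7, 37.7]
tcp_rot: [[-0.896, -0.443, 0.0], [-0.443, 0.896, 0.001], [-0.001, 0.001, -1.0]]
contact_force: [-2.5, 1.4, 2.3]
grip_width: 0.095
gripper_force: 60.4
time: 19.28
ee_pos: [497.3, 380.1, 37.8]
tcp_rot: [[-0.999, 0.038, -0.0], [0.038, 0.999, 0.002], [0.0, 0.002, -1.0]]
contact_force: [-3.8, 3.1, 3.5]
grip_width: 0.092
gripper_force: 60.5
[ 0.32875845  0.58036466 -0.06632344] [-3.84166494  3.05259319  3.50369905] -0.9358443889253443
```

```bash
python3 -m crank '[[0,0,0,0,0,0.08],[0,0,0,0,0,0.16],[0,0,0,0,0,0.22],[0,0,0,0,0,0.26],[0,0,0,0,0,0.26]]';python3 -c "
from plant import *;s=get_state();print(s['ft_torque'],s['contact_force'],s['q'][5])"; python3 -m crank '[[0,0,0,0,0,0.04],[0,0,0,0,0,0.08],[0,0,0,0,0,0.08]]';python3 -c "
from plant import *;s=get_state();print(s['ft_torque'],s['contact_force'],s['q'][5])"
```

```text
time: 19.7
ee_pos: [496.9, 380.5, 37.8]
tcp_rot: [[-0.957, 0.289, -0.001], [0.289, 0.957, 0.002], [0.002, 0.002, -1.0]]
contact_force: [-4.5, 4.1, 4.4]
grip_width: 0.095
gripper_force: 60.6
[ 0.51076404  0.85212712 -0.03544989] [-4.50456495  4.06024375  4.43039287] -0.6800546920488644
time: 19.95
ee_pos: [497.0, 380.5, 37.8]
tcp_rot: [[-0.931, 0.364, -0.001], [0.364, 0.931, 0.002], [0.002, 0.002, -1.0]]
contact_force: [-3.6, 3.9, 3.7]
grip_width: 0.092
gripper_force: 60.7
[ 0.65778862  0.84535741 -0.01677122] [-3.63004549  3.8897698   3.68798859] -0.6002440100505086
```

```bash
python3 -m crank '[[0,0,0,0,0,0.04],[0,0,0,0,0,0.08],[0,0,0,0,0,0.08]]';python3 -c "
from plant import *;s=get_state();print(s['ft_torque'],s['contact_force'],s['q'][5])"; python3 look.py 5 knob_grip; python3 -c "
import cv2,numpy as np
a=cv2.imread('pics/top_5.png')[150:250,220:320];b=cv2.imread('pics/side_5.png')[120:220,270:370]
cv2.imwrite('pics/m6.png',cv2.resize(np.hstack([a,b]),(800,400),interpolation=2))"
```

```text
time: 20.2
ee_pos: [497.2, 380.9, 37.8]
tcp_rot: [[-0.9, 0.436, 0.0], [0.436, 0.9, 0.003], [0.001, 0.003, -1.0]]
contact_force: [-3.4, 4.1, 3.9]
grip_width: 0.093
gripper_force: 63.7
[0.78577472 0.60304981 0.97881061] [-3.4042512  4.1038621  3.8715957] -0.5218505933398402
top knob_grip 0.19 [276. 179.] [564.1 357.   24. ]
side knob_grip 0.41 [337. 166.] [559.5 399.2  24. ]
side knob_grip 0.38 [311. 166.] [502.7 403.6  24. ]
```

View pics/m6.png

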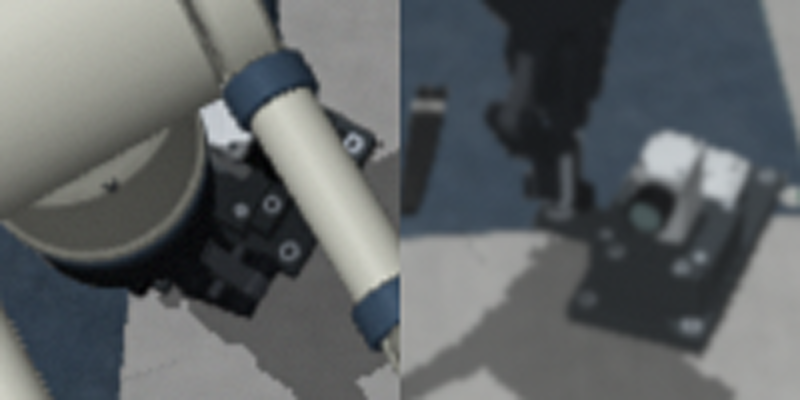

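The moment about z has jumped to about 1 N m, so the knob is at its hard stop. I ease off slightly, let go and rise.

```bash
python3 -m crank '[[0,0,0,0,0,-0.04],[0,0,0,0,0,-0.04]]'; python3 -m crank '[[0,0,0,0,0,0],[0,0,0,0,0,0],[0,0,0,0,0,0],[0,0,0,0,0,0]]' 0.3; python3 -m crank '[[0,0,-0.4,0,0,0],[0,0,-0.9,0,0,0],[0,0,-1.6,0,0,0],[0,0,-2.6,0,0,0],[0,0,-3.6,0,0,0],[1,1,-4,0,0,0],[2,2,-4,0,0,0],[3,3,-4,0,0,0],[3,3,-4,0,0,0]]';python3 go.py 420 200 170 2.7
```

```text
time: 20.57
ee_pos: [497.2, 380.9, 37.9]
tcp_rot: [[-0.918, 0.397, -0.0], [0.397, 0.918, 0.003], [0.001, 0.003, -1.0]]
contact_force: [-3.6, 5.1, 4.3]
grip_width: 0.094
gripper_force: 60.9
time: 20.9
ee_pos: [497.9, 378.7, 36.7]
tcp_rot: [[-0.914, 0.405, -0.0], [0.405, 0.914, -0.001], [-0.0, -0.001, -1.0]]
contact_force: [-0.5, -1.1, 0.0]
grip_width: 0.299
gripper_force: 0.0
time: 21.65
ee_pos: [448.7, 503.5, 158.1]
tcp_rot: [[-0.916, 0.4, -0.001], [0.4, 0.916, 0.004], [0.002, 0.003, -1.0]]
contact_force: [1.9, 0.5, 0.3]
grip_width: 0.304
gripper_force: 0.0
row [-3.174 -9.651 -0.434] [ 0.003 -0.002  0.03 ] t 21.65 F [1.9 0.5 0.3] q6 -0.37
```

```bash
python3 -m crank '[[-1,-1,-0.4,0,0,0],[-1.5,-2,-0.4,0,0,0],[-2,-3,-0.4,0,0,0],[-2.5,-4.2,-0.4,0,0,0],[-3,-5.4,-0.4,0,0,0],[-3,-6.6,-0.4,0,0,0],[-3,-7.8,-0.4,0,0,0],[-3.2,-9,-0.4,0,0,0],[-3.2,-9.6,-0.4,0,0,0],[-3.2,-9.6,-0.4,0,0,0],[-3.2,-9.6,-0.4,0,0,0]]'; python3 look.py 6 knob_grip,camera_grip,camera_lens; python3 - <<'E'
from fit import *
for cam in ['top','side']:
    m,c=getm(cam,'camera_grip')
    if m is not None: print(cam,np.round(fit({cam:m},CAR+[knob(1.5)],(553,352,-2.013),16),3))
a=cv2.imread('pics/top_6.png')[150:250,220:320];b=cv2.imread('pics/side_6.png')[120:220,270:370]
cv2.imwrite('pics/m7.png',cv2.resize(np.hstack([a,b]),(800,400),interpolation=2))
E
```

```text
time: 22.57
ee_pos: [423.1, 195.2, 170.4]
tcp_rot: [[-0.913, 0.407, 0.002], [0.407, 0.913, 0.001], [-0.002, 0.002, -1.0]]
contact_force: [-0.1, 0.3, 1.0]
grip_width: 0.3
gripper_force: 0.0
top knob_grip 0.67 [254. 212.] [502.3 389.7  24. ]
top camera_grip 0.85 [277. 181.] [555.3 352.1  48. ]
top camera_grip 0.36 [385. 299.] [363.1 151.4  48. ]
top camera_lens 0.94 [296. 191.] [539. 317.  50.]
side knob_grip 0.58 [310. 168.] [498.8 399.7  24. ]
side knob_grip 0.32 [350. 157.] [591.1 428.6  24. ]
side camera_grip 0.74 [336. 166.] [553.8 369.3  48. ]
side camera_lens 0.86 [334. 174.] [545.8 340.5  50. ]
top [ 5.52105e+02  3.53602e+02 -2.00100e+00  9.70000e-02]
side [ 5.55151e+02  3.52933e+02 -1.95300e+00  2.69000e-01]
```

View pics/m7.png

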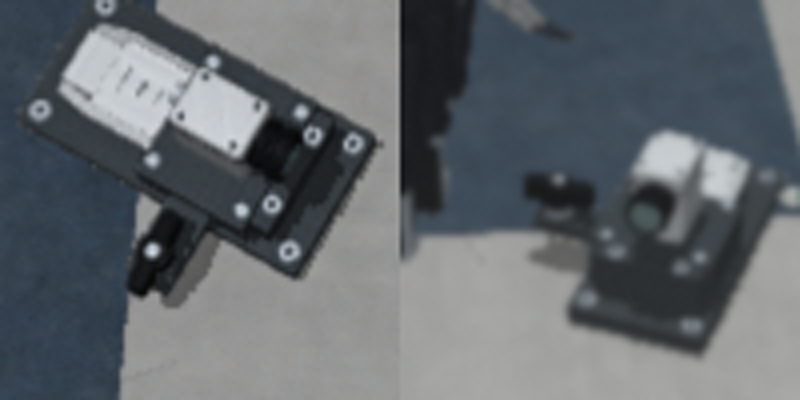

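The knob bar at crop (152,250) now stands across the rail. The carriage is still against the stop, the arm is clear, and the other items are untouched, so I hand in.

```bash
python3 -c "
from plant import *
print(job_done())"
```

```text
the job is handed in; nothing more can be done
None
```

I handed the job in at about 23 s: the camera carriage sits home against the end stop with the lens towards it, the clamp knob is turned to its hard stop, and the arm is clear. The hand-in gave no verdict; I judged this from the last pictures and the force readings.

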